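# Turn the slide holder onto the lit plate with the lifter

## Robot

A 6-joint arm with a two-finger parallel gripper is mounted at the origin on the work surface. World frame = base frame: x ahead of the robot, y to its left, z up, the work surface at z = 0. Lengths are in m, angles in rad, forces in N, time in s.
With the tool pointing down it reaches from about 0.35 to 0.775 m from the base axis. Payload 5.5 kg.
Tool frame: the origin (TCP) lies at the very end of the fingers, on their centre line; the grasp point (between the pads) lies 19 mm behind it (grip_point_offset is the distance from the TCP to the grasp point, in m); z points along the fingers, y is the direction in which the jaws open and shut (so a half turn about z gives the same grasp; the last joint's range is limited). The gripper opens to 85 mm and grips with 20 to 120 N. Pads are 22 mm wide; open, the fingers measure 114 mm over their backs; the gripper's body (76 mm by 85 mm) begins 54 mm behind the grasp point. The pads swing forward as they close: fully open they stand 13 mm farther back than shut.
Start: joints at [1.105, 0.313, 0.046, 1.304, 0, 1.431], TCP at [0.184, 0.545, 0.231] pointing down, gripper open.
Joint ranges: [-2.76, 2.76], [-0.86, 1.69], [-1.03, 1.26], [-2.2, 2.34], [-1.47, 1.5], [-3.14, 3.14]. Speed limits (rad/s): [2.57, 2.57, 3.14, 3.14, 3.14, 3.14].

## Interface

Orientations are given as a unit quaternion [w, x, y, z].
In Python, from workcell import * gives the robot as it stands.
- The arm moves only by the shell command python3 -m crank 'ROWS' [OPENING] [FORCE]. ROWS is a JSON object of lists of equal length, an entry for each row: "travel": the shift along the tool's x, y, z in units of 40 mm (1.0 is 40 mm), a list of three; "turn": the turn about the tool's z in rad. In form: {"travel": [[x, y, z], ...], "turn": [turn, ...]}. A call has 1 to 5 rows; each row is the pose to reach, as a shift and turn from the pose commanded when the call began, along the tool's axes at that moment; what a row does not reach only later rows make up. A row lasts 1/12 s, in which the tool goes at most 41.7 mm and 7.16 degrees, less where a joint would pass 70% of its speed; a pose out of reach is approached as far as the arm can. A call with a gripper value outside its range is refused whole. OPENING is the finger opening in mm, from 0 to 85.4, set as the call begins (- or left out, the last holds). The fingers move at their own pace and stop on an object; FORCE is the grip in N (left out, the last holds). Time passes only in rows, so rows that repeat a pose let the fingers close. It gives the time, the measured TCP pose, the force and the opening at its end, in the units of the state.
- get_state(): the state, without advancing time (a new reading comes with each control period).
- read_camera(name): name is "scene" or "top"; returns a dict with "image" (420x560x3 uint8, red, green, blue), "K" (3x3 intrinsics, pixels), "k1" (the pictures are not rectified: a ray, as slopes to the right and down, at radius r is drawn at 1 + k1 r^2 times it, then the intrinsics apply), "R" (3x3) and "t" (3): a world point X has camera coordinates R X + t. Camera axes: x right, y down, z forward; pixel columns grow to the right and rows downward; lengths in m; the calibration is good to about 2 mm. A picture is of the moment at which its call begins. There is no depth.
- hand_in(): hands the job in, once; it reports no verdict.
The state is a dict: "clock": time; "joint_pos": joint angles; "qvel": joint speeds; "tau": joint torques, N m; "tcp_pos": TCP position; "orientation": TCP orientation; "wrist_force": force on the tool from outside, world axes, zero at the start; "ft_torque": the same for the moment, N m; "finger_gap": finger opening in m.
Only numpy, scipy, OpenCV 4.12 (cv2) and the standard library are available. Lean on these libraries where they do the work, as an engineer would, in place of code of your own. Each camera call takes 0.05 s, during which the arm holds its last target. There are 200 camera calls.

## Task

The blue slide holder lies windows-down on the low front ledge of the turning station. Take the green lifter, slide its thin blade under the holder's overhanging front edge and tip the holder over the step, so that it lies flat on the lit plate with its windows up; the gripper itself must not touch the holder. Then put the used lifter flat on the floor of the yellow rinse tray and let go, leaving the other things on the bench where they are.

Things in the scene. Friction and masses are not known exactly. Their poses are not given: they have to be found in the camera images.
- holder: Blue slide holder, slab 80 (its x) x 64 (y) x 10 mm, about 90 g; its 64 mm long edges (x = -40, +40) are rounded, radius 5. Origin at the slab's centre. Its +z face is plain, its -z face has three white strips with orange and green windows. Starts windows-down (z up) on the ledge, x along the station's x, far edge 0-8 mm short of the step; near edge overhangs the ledge by 20-28 mm, 12 above the bench.
- station: Turning station, fixed, 120 mm wide (y). Origin at bench level under the middle of the step; x points away from the robot (within 0.3 rad of world x). x = -60 to 0 mm: grey ledge 12 mm high. x = 0 to 130: lit white plate 16 mm high; the 4 mm step at x = 0 stops the holder's far edge from sliding on. x = 130 to 138: end lip 26 mm high. The bench in front of x = -60 is bare.
- lifter: Green lifter, rigid plastic, 70 g, lying on the bench. Flat blade 2.5 mm thick, 36 mm wide, from x = -33 to +95 mm; on it an upright grip 34 mm long (x), 14 mm wide (y), its top 48.5 mm above the blade's underside. Origin on the blade's underside below the middle of the grip; x points along the blade to its free tip, z up the grip. Pinch the grip across its 14 mm from above.
- lifter_tip (a point): Middle of the front edge of the lifter's blade, at mid thickness: 95 mm ahead of the lifter's origin, 1.25 mm above its underside.
- rinse_tray: Yellow rinse tray, fixed to the bench: open box 230 mm (x) x 150 mm (y) outside, 18 mm high, walls 5 mm thick, inner floor 5 mm above the bench. Origin at the centre of its underside. It and the lifter are on opposite sides of the station, either way round.
- spare_holder: Red slide holder, 80 x 64 x 10 mm, lying windows-up on the bench (already done; leave it alone). Origin at its centre.
- jar_a: Clear jar with white cap, 64 mm wide, 85 mm tall, standing on the bench on the left; leave it alone. Origin at the centre of its underside.
- jar_b: Clear jar with white cap, 64 mm wide, 85 mm tall, standing on the bench on the right; leave it alone. Origin at the centre of its underside.
- forceps: Steel forceps 130 mm long lying on the bench on the left; leave them alone. Origin near the middle, at bench level.
There are look-alikes about, which are no part of the job. Of the things that look like the lifter, take the one that is farthest to the robot's left at the start.

How it is judged:
On the way, in this order (a step that is already met when the one before it is completed fails the run):
1. the holder is being tipped up (0.35 to 1.6 rad) by the lifter, the lifter held in the gripper (angle between holder's own z axis and vertical between 0.35 and 1.6 rad and contact force between lifter and holder above 0.02 N and contact force between the fingers and lifter above 1 N), for 0.2 s.
2. the holder lies flat on the lit plate, windows up (x of holder in the frame of station between 0.012 and 0.095 m and y of holder in the frame of station between -0.035 and 0.035 m and z of holder in the frame of station between 0.017 and 0.025 m and angle between holder's own z axis and vertical above 3.02 rad and linear speed of holder below 0.02 m/s and angular speed of holder below 0.2 rad/s), for 0.2 s.
At the end, for the whole second after the job is handed in: The holder rests flat (within 0.12 rad) on the lit plate, windows up, centre 12 to 95 mm behind the step and within 35 mm of the middle line; the lifter rests flat (within 0.1 rad) on the rinse tray's floor, let go; other things within 20 mm of their start (all of step 2 and x of lifter in the frame of rinse_tray between -0.11 and 0.11 m and y of lifter in the frame of rinse_tray between -0.07 and 0.07 m and z of lifter in the frame of rinse_tray between 0.002 and 0.009 m and angle between lifter's own z axis and vertical below 0.1 rad and linear speed of lifter below 0.02 m/s); the robot touches nothing.
It fails at once if the gripper or arm touches the holder (contact force between any of the fingers, the arm and holder above 0.3 N).
It fails at once if a bystander (red holder, jars, forceps) is moved by more than 20 mm (distance of any of spare_holder, jar_a, jar_b, forceps from where it was at the start of the episode above 0.02 m).
It also fails if it takes over 58 s, if anything falls off the work surface, if the arm or the gripper's body presses on something with over 40 N, if the wrist force passes 120 N, or if a joint passes its speed limit or range.

## Working session

There is one attempt and no reset: what is moved stays moved. The work goes in short steps, Python scripts to look and compute and a shell command to move; the robot and the scene stay as the last step left them, time stands still between calls to the robot, and variables do not carry over. Pictures are saved under pics/ and viewed, about 8 in all and at most 12, crops included, and the job is handed in when it is done.

```bash
mkdir -p pics; ls; python3 - <<'E'
from workcell import *
import cv2,json
for n in("top","scene"):
    c=read_camera(n); cv2.imwrite(f"pics/{n}0.png",c["image"][:,:,::-1])
    print(n,c["K"],c["k1"],c["R"],c["t"])
print(get_state())
E
```

```text
pics
top [[475.90182699   0.         282.01414364]
 [  0.         475.90182699 206.15773523]
 [  0.           0.           1.        ]] -0.0924958292295476 [[ 0.01372463 -0.99986387  0.00915836]
 [-0.98439995 -0.01511799 -0.17529454]
 [ 0.17540914 -0.00660963 -0.98447344]] [-0.0699067   0.58349308  1.56518619]
scene [[389.6728752    0.         282.72571204]
 [  0.         389.6728752  212.68250127]
 [  0.           0.           1.        ]] 0.02857803538238714 [[ 0.75633354  0.65418039 -0.0027556 ]
 [ 0.57398248 -0.66562147 -0.47696139]
 [-0.31385298  0.35916023 -0.87891993]] [-0.40064615 -0.37969638  1.58246083]
{'clock': 0.1, 'joint_pos': array([1.10541611e+00, 3.13959835e-01, 4.51058394e-02, 1.30357222e+00,
       1.39527260e-05, 1.43117588e+00]), 'qvel': array([ 0.00125594, -0.00184906,  0.00528231, -0.00089055,  0.00062942,
        0.00046678]), 'tau': array([ 2.03220116e-03, -4.81725740e+01,  2.99243367e+01,  1.27187601e-02,
       -1.85344043e-04, -8.60580428e-06]), 'tcp_pos': array([0.1838352 , 0.54436062, 0.23048379]), 'orientation': array([-2.49438235e-04,  1.62160596e-01,  9.86764043e-01, -7.75863952e-04]), 'wrist_force': array([ 0.640734  , -1.03015215,  0.83846768]), 'ft_torque': array([ 0.01265427,  0.01068707, -0.02971051]), 'finger_gap': 0.08536776996889867}
```

View pics/top0.png

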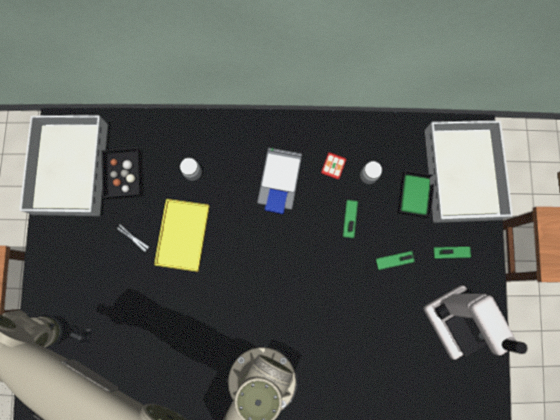

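View pics/scene0.png

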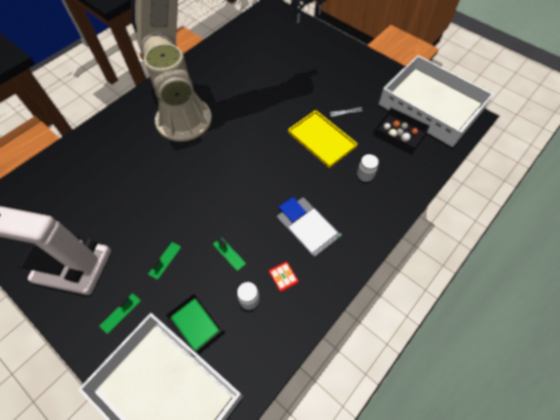

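Candidates for the lifter in the top view are the green bars at (350,218), (395,261) and (452,252). Robot-left (+y) is image-left, so (350,218) is the one meant. I'll confirm with a crop and measure.

```bash
cat > h.py <<'E'
import numpy as np, cv2
from workcell import *
def cam(n):
    c=read_camera(n); c["D"]=np.array([c["k1"],0,0,0,0.]); return c
def ray(c,px,z):
    u=cv2.undistortPoints(np.array(px,float).reshape(-1,1,2),c["K"],c["D"],None,None,None).reshape(-1,2) if False else cv2.undistortPoints(np.array(px,float).reshape(-1,1,2),c["K"],c["D"]).reshape(-1,2)
    d=np.c_[u,np.ones(len(u))]@c["R"]; o=-c["R"].T@c["t"]
    return o+d*((z-o[2])/d[:,2])[:,None]
def proj(c,X):
    return cv2.projectPoints(np.array(X,float).reshape(-1,3),cv2.Rodrigues(c["R"])[0],c["t"],c["K"],c["D"])[0].reshape(-1,2)
def masks(im):
    h=cv2.cvtColor(im,cv2.COLOR_RGB2HSV); H,S,V=cv2.split(h)
    return dict(green=(H>45)&(H<85)&(S>120)&(V>60),blue=(H>105)&(H<130)&(S>120)&(V>60),
      yellow=(H>22)&(H<36)&(S>130)&(V>90),white=(S<50)&(V>190),grey=(S<60)&(V>80)&(V<190))
def rects(c,col,z,box,amin=60):
    "min-area rectangles, on plane z, of blobs in pixel box"
    m=masks(c["image"])[col].astype(np.uint8); k=np.zeros_like(m); x0,y0,x1,y1=box; k[y0:y1,x0:x1]=1
    out=[]
    for ct in cv2.findContours(m*k,cv2.RETR_EXTERNAL,cv2.CHAIN_APPROX_NONE)[0]:
        if cv2.contourArea(ct)<amin: continue
        P=ray(c,ct[:,0,:],z)[:,:2]*1000
        r=cv2.minAreaRect(P.astype(np.float32)); out.append((ct[:,0].mean(0).round(),np.round(r[0],1),np.round(r[1],1),round(r[2],1),cv2.boxPoints(r).round(0).tolist()))
    return out
E
python3 - <<'E'
from h import *
t=cam("top"); s=cam("scene")
for c in(t,s): print(-c["R"].T@c["t"])
for n,c,B in(("top",t,dict(l=(335,190,365,245),st=(250,140,310,220),y=(145,190,220,280))),("scene",s,dict(l=(205,230,250,275),st=(270,190,350,260),y=(280,105,365,170)))):
    print(n)
    for col,z,b in(("green",.0025,"l"),("blue",.022,"st"),("white",.016,"st"),("grey",.012,"st"),("yellow",.018,"y")):
        for r in rects(c,col,z,B[b]): print(col,*r)
I=lambda c,b,k:cv2.resize(c["image"][b[1]:b[3],b[0]:b[2]],None,fx=k,fy=k,interpolation=cv2.INTER_CUBIC)
a=I(t,(245,140,385,250),5)
b=I(s,(205,190,345,275),4)
a=cv2.resize(a,(560,440));a=np.vstack([a[:300],cv2.resize(b,(560,300))]) if False else a
cv2.imwrite("pics/crop1.png",a[:,:,::-1]);cv2.imwrite("pics/crop2.png",b[:,:,::-1])
E
```

```text
[ 0.30080205 -0.05073064  1.64380761]
[ 1.01762124 -0.5589962   1.20865182]
top
green [349. 220.] [ 554.  -299.6] [ 40.1 130.3] 83.6 [[487.0, -312.0], [617.0, -327.0], [621.0, -287.0], [491.0, -272.0]]
blue [276. 201.] [607.7 -39.1] [69.9 80.2] 80.4 [[562.0, -67.0], [641.0, -80.0], [653.0, -11.0], [574.0, 2.0]]
white [280. 172.] [712.8 -54.6] [114.1 120.3] 80.3 [[644.0, -101.0], [762.0, -121.0], [782.0, -9.0], [663.0, 12.0]]
grey [280. 176.] [693.5 -51.2] [124.2 206.3] 80.2 [[581.0, -95.0], [785.0, -130.0], [806.0, -7.0], [602.0, 28.0]]
yellow [182. 235.] [486.6 282.9] [155.2 234.6] 82.7 [[360.0, 221.0], [593.0, 191.0], [613.0, 345.0], [380.0, 375.0]]
scene
green [229. 254.] [ 551.6 -300.8] [ 42.2 133.9] 85.4 [[483.0, -316.0], [617.0, -327.0], [620.0, -285.0], [487.0, -274.0]]
blue [291. 209.] [607.  -41.1] [72.4 82. ] 79.3 [[560.0, -69.0], [641.0, -84.0], [654.0, -13.0], [573.0, 2.0]]
white [312. 230.] [710.9 -54.8] [114.4 121.7] 80.2 [[641.0, -101.0], [761.0, -122.0], [781.0, -9.0], [661.0, 12.0]]
grey [309. 226.] [688.3 -50.1] [127.2 199.9] 80.6 [[579.0, -96.0], [777.0, -129.0], [797.0, -4.0], [600.0, 29.0]]
yellow [322. 138.] [487.7 279.5] [165.8 242.9] 82.8 [[357.0, 212.0], [598.0, 182.0], [619.0, 347.0], [378.0, 377.0]]
```

View pics/crop1.png

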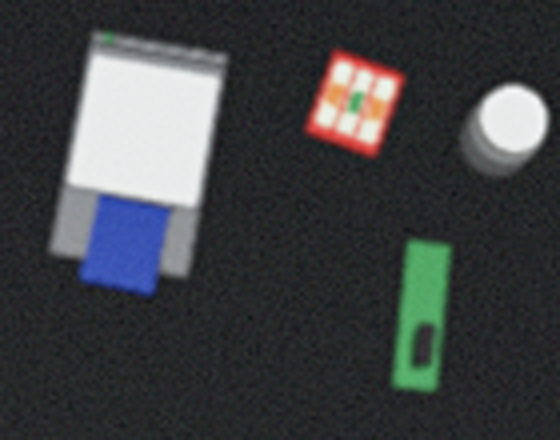

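View pics/crop2.png

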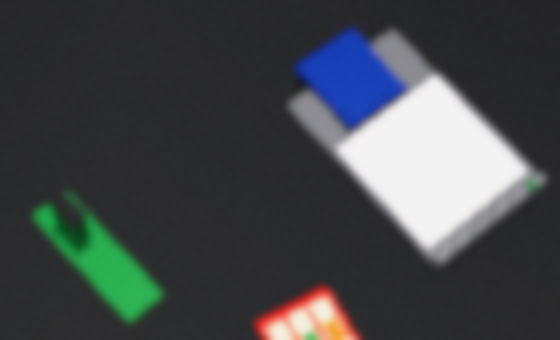

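The crops confirm it. The leftmost green lifter has its dark grip top near the robot end, so its tip points away. The blue holder overhangs the ledge in front of the white plate. Estimates, in mm:

| Thing | Position | Yaw |
|---|---|---|
| Lifter origin | (523, -296) | -6.4° |
| Station step | (651, -44) | -9.7° |
| Holder centre, station frame | about (-42.5, -2.5) | along the station |
| Tray | (487, 283) | -7.3° |

```bash
cat >> h.py <<'E'
from scipy.spatial.transform import Rotation as Ro
def pose():
    s=get_state(); q=s["orientation"]; return s["tcp_pos"],Ro.from_quat([q[1],q[2],q[3],q[0]]).as_matrix(),s
def goal(*wps):
    "waypoints (x,y,z mm, lifter yaw deg) -> travel/turn from the present pose"
    p,T,s=pose(); yaw=np.degrees(np.arctan2(T[1,1],T[0,1]))-90
    print("tcp",(p*1000).round(1),"yaw",yaw.round(2),"gap",round(s["finger_gap"]*1000,1),"F",s["wrist_force"].round(1),"t",round(s["clock"],2))
    for w in wps:
        d=T.T@(np.array(w[:3])-p*1000); print(w,"travel",(d/40).round(3).tolist(),"turn",np.radians(yaw-w[3]).round(3),"rows",(np.linalg.norm(d)/41.7).round(1))
def station(x,y=0): 
    a=np.radians(-9.7); return np.array([651,-44])+x*np.array([np.cos(a),np.sin(a)])+y*np.array([-np.sin(a),np.cos(a)])
E
python3 -c "
from h import *
goal((430,150,230,-6.4),(523,-296,150,-6.4))"
```

```text
tcp [183.9 544.5 230.8] yaw -18.67 gap 85.0 F [-0.4 -0.8  0.5] t 0.2
(430, 150, 230, -6.4) travel [-8.985, -7.374, 0.026] turn -0.214 rows 11.1
(523, -296, 150, -6.4) travel [-14.757, -17.191, 2.036] turn -0.214 rows 21.8
```

```bash
R='python3 -m crank'
$R '{"travel":[[-1,0,0],[-2,0,0],[-2.8,-0.6,0],[-3.4,-1.4,0],[-4,-2.2,0]],"turn":[0,0,0,0,0]}' 50 60
$R '{"travel":[[-0.7,-0.7,0],[-1.4,-1.4,0],[-2.1,-2.1,0],[-2.8,-2.8,0],[-3.5,-3.5,0]],"turn":[0,0,0,0,0]}'
$R '{"travel":[[-0.7,-0.7,0],[-1.4,-1.4,0],[-2.1,-2.1,0],[-2.8,-2.8,0],[-3.5,-3.5,0]],"turn":[0,-0.1,-0.214,-0.214,-0.214]}'
python3 -c "
from h import *
goal((523,-296,150,-6.4),(523,-296,60,-6.4))"
```

```text
clock: 0.62
tcp_pos: [0.3084, 0.4088, 0.2305]
orientation: [-0.0, 0.162, 0.987, -0.0]
wrist_force: [0.7, -0.1, -0.3]
finger_gap: 0.0499
clock: 1.03
tcp_pos: [0.3956, 0.231, 0.2313]
orientation: [0.0, 0.162, 0.987, 0.0]
wrist_force: [0.6, -0.2, 0.5]
finger_gap: 0.0499
clock: 1.45
tcp_pos: [0.4835, 0.0534, 0.2314]
orientation: [0.0, 0.056, 0.998, 0.0]
wrist_force: [0.9, 1.6, -0.6]
finger_gap: 0.0503
tcp [483.5  53.4 231.4] yaw -6.36 gap 50.3 F [ 0.9  1.6 -0.6] t 1.45
(523, -296, 150, -6.4) travel [-1.949, -8.572, 2.033] turn 0.001 rows 8.7
(523, -296, 60, -6.4) travel [-1.949, -8.573, 4.283] turn 0.001 rows 9.4
```

```bash
R='python3 -m crank'
$R '{"travel":[[0,-1,0],[-0.4,-1.9,0],[-0.8,-2.8,0],[-1.2,-3.7,0],[-1.6,-4.5,0]],"turn":[0,0,0,0,0]}'
$R '{"travel":[[0,-1,0.3],[-0.1,-1.9,0.7],[-0.2,-2.7,1.1],[-0.35,-3.4,1.6],[-0.35,-4.07,2.03]],"turn":[0,0,0,0,0]}'
$R '{"travel":[[0,0,0],[0,0,0],[0,0,0]],"turn":[0,0,0]}'
python3 - <<'E'
from h import *
goal((523,-296,70,-6.4),(523,-296,12,-6.4))
for n,b in(("scene",(180,180,270,290)),):
    c=cam(n);a=cv2.resize(c["image"][b[1]:b[3],b[0]:b[2]],None,fx=5,fy=5,interpolation=cv2.INTER_CUBIC);cv2.imwrite("pics/c3.png",a[:,:,::-1])
t=cam("top")
# dark grip top inside blade, plane z=48.5
m=masks(t["image"])["green"].astype(np.uint8)[190:245,335:365]
cs,h=cv2.findContours(m,cv2.RETR_CCOMP,cv2.CHAIN_APPROX_NONE)
for ct,k in zip(cs,h[0]):
    if len(ct)>6: P=ray(t,ct[:,0]+[335,190],.0485 if k[3]>=0 else .0025)[:,:2]*1000; print(k[3],cv2.minAreaRect(P.astype(np.float32)))
E
```

```text
clock: 1.87
tcp_pos: [0.5267, -0.1331, 0.2312]
orientation: [0.0, 0.056, 0.998, -0.0]
wrist_force: [1.0, -0.6, -0.3]
finger_gap: 0.05
clock: 2.28
tcp_pos: [0.5226, -0.2962, 0.1487]
orientation: [0.0, 0.056, 0.998, -0.0]
wrist_force: [0.3, 0.5, -0.9]
finger_gap: 0.0501
clock: 2.53
tcp_pos: [0.5222, -0.2937, 0.15]
orientation: [-0.0, 0.056, 0.998, 0.0]
wrist_force: [0.2, -0.1, 0.7]
finger_gap: 0.0497
tcp [ 522.2 -293.7  150. ] yaw -6.43 gap 49.7 F [ 0.2 -0.1  0.7] t 2.53
(523, -296, 70, -6.4) travel [-0.028, -0.056, 2.0] turn -0.0 rows 1.9
(523, -296, 12, -6.4) travel [-0.029, -0.058, 3.45] turn -0.0 rows 3.3
-1 ((602.70263671875, -298.99310302734375), (24.76778221130371, 32.53632736206055), 89.42292022705078)
```

View pics/c3.png

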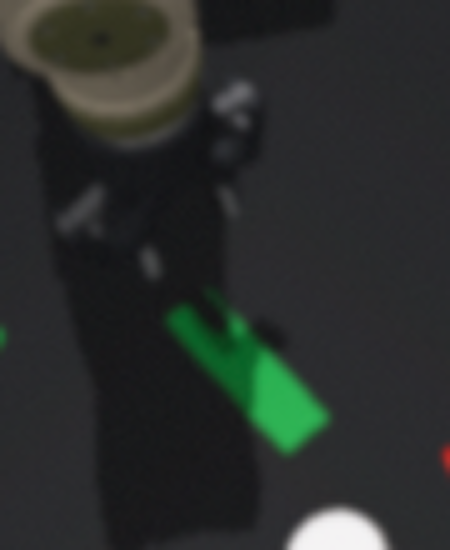

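The crop shows the two fingers above the grip, one on each side, with the blade tip ahead. I'll descend and grasp.

```bash
R='python3 -m crank'
$R '{"travel":[[-0.03,-0.06,0.8],[-0.03,-0.06,1.6],[-0.03,-0.06,2.4],[-0.03,-0.06,3.0],[-0.03,-0.06,3.4]],"turn":[0,0,0,0,0]}' 
$R '{"travel":[[0,0,0],[0,0,0],[0,0,0],[0,0,0],[0,0,0]],"turn":[0,0,0,0,0]}' 5 70
$R '{"travel":[[0,0,0],[0,0,0],[0,0,0],[0,0,0],[0,0,0]],"turn":[0,0,0,0,0]}'
$R '{"travel":[[0,0,-0.5],[0,0,-1.2],[0,0,-2],[0,0,-2],[0,0,-2]],"turn":[0,0,0,0,0]}'
python3 - <<'E'
from h import *
x,y=station(-95-100,-2.5)
goal((x,y,100,-9.7),(x,y,18,-9.7))
c=cam("scene");b=(180,180,270,290);a=cv2.resize(c["image"][b[1]:b[3],b[0]:b[2]],None,fx=5,fy=5,interpolation=cv2.INTER_CUBIC);cv2.imwrite("pics/c4.png",a[:,:,::-1])
E
```

```text
clock: 3.05
tcp_pos: [0.5229, -0.2945, 0.0125]
orientation: [-0.001, 0.055, 0.998, 0.001]
wrist_force: [-0.3, 0.6, 0.2]
finger_gap: 0.0499
clock: 3.47
tcp_pos: [0.5247, -0.2972, 0.0161]
orientation: [0.002, 0.056, 0.998, -0.001]
wrist_force: [-0.1, -0.0, 4.3]
finger_gap: 0.0131
clock: 3.88
tcp_pos: [0.5248, -0.2972, 0.0161]
orientation: [0.002, 0.056, 0.998, -0.001]
wrist_force: [0.5, 1.9, 7.0]
finger_gap: 0.0131
clock: 4.3
tcp_pos: [0.525, -0.298, 0.097]
orientation: [0.002, 0.056, 0.998, -0.002]
wrist_force: [0.1, -0.4, -1.2]
finger_gap: 0.0134
tcp [ 525. -298.   97.] yaw -6.41 gap 13.4 F [ 0.1 -0.4 -1.2] t 4.3
(np.float64(458.3666000787611), np.float64(-13.608829657546632), 100, -9.7) travel [2.449, 6.878, -0.109] turn 0.057 rows 7.0
(np.float64(458.3666000787611), np.float64(-13.608829657546632), 18, -9.7) travel [2.459, 6.884, 1.941] turn 0.057 rows 7.3
```

View pics/c4.png

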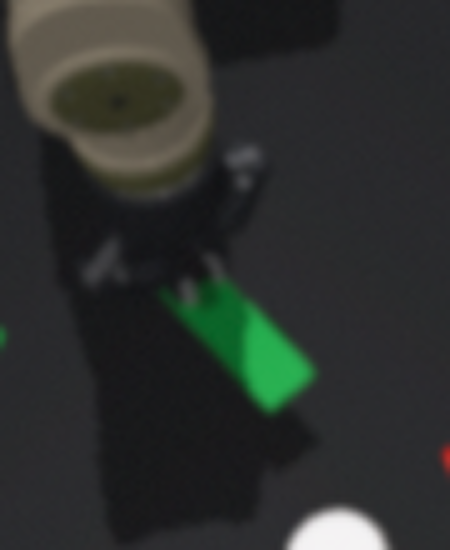

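The lifter is held and lifted. Next I move to in front of the station, turned to -9.7°.

```bash
R='python3 -m crank'
$R '{"travel":[[0.6,0.6,-0.1],[1.1,1.4,-0.1],[1.5,2.2,-0.1],[1.9,3.0,-0.1],[2.3,3.9,-0.1]],"turn":[0,0,0,0.03,0.057]}' 
$R '{"travel":[[0,0.8,0],[0,1.6,0.4],[0,2.3,0.9],[0,2.8,1.2],[0,3.0,1.3]],"turn":[0,0,0,0,0]}'
$R '{"travel":[[0,0,0],[0,0,0]],"turn":[0,0]}'
cat > look.py <<'E'
from h import *
x,y=station(-195,-2.5); goal((x,y,20,-9.7))
def blade(n,box,z):
    c=cam(n);print(n)
    for r in rects(c,"green",z,box,40): print(*r)
    return c
p,_,_=pose(); z=p[2]-.016+.0025
t=blade("top",(220,180,330,280),z); s=blade("scene",(180,130,320,260),z)
for c,b,n in((t,(240,160,320,240),"t"),(s,(250,150,330,230),"s")):
    cv2.imwrite(f"pics/_{n}.png",cv2.resize(c["image"][b[1]:b[3],b[0]:b[2]],(400,400),interpolation=cv2.INTER_CUBIC)[:,:,::-1])
cv2.imwrite("pics/c5.png",np.hstack([cv2.imread("pics/_t.png"),cv2.imread("pics/_s.png")]))
E
python3 look.py
```

```text
clock: 4.77
tcp_pos: [0.4473, -0.1299, 0.0965]
orientation: [-0.001, 0.086, 0.996, 0.0]
wrist_force: [1.4, 0.5, -0.4]
finger_gap: 0.0133
clock: 5.18
tcp_pos: [0.4665, -0.01, 0.043]
orientation: [-0.003, 0.083, 0.997, 0.001]
wrist_force: [-0.5, -0.1, -0.7]
finger_gap: 0.013
clock: 5.35
tcp_pos: [0.4688, -0.013, 0.0455]
orientation: [-0.001, 0.084, 0.996, -0.0]
wrist_force: [0.2, -0.3, -0.8]
finger_gap: 0.0134
tcp [468.8 -13.   45.5] yaw -9.62 gap 13.4 F [ 0.2 -0.3 -0.8] t 5.35
(np.float64(458.3666000787611), np.float64(-13.608829657546632), 20, -9.7) travel [0.254, -0.058, 0.638] turn 0.001 rows 0.7
top
scene
[274. 188.] [505.5 -20.9] [ 40.5 117.5] 81.2 [[444.0, -32.0], [560.0, -50.0], [567.0, -10.0], [451.0, 8.0]]
```

View pics/c5.png

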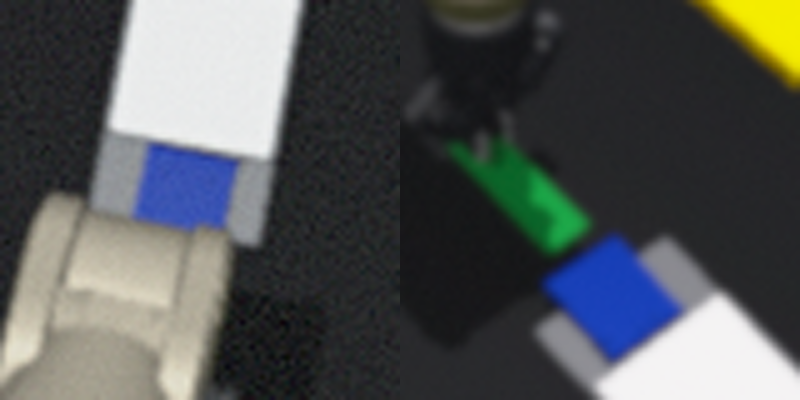

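The scene view shows the blade tip just short of the holder's overhang and aligned with it. The top view is blocked by the arm. I'll back off 10 mm, descend, and check the tip.

```bash
R='python3 -m crank'
$R '{"travel":[[0.25,-0.03,0],[0.25,-0.03,0.3],[0.25,-0.03,0.62],[0.25,-0.03,0.62],[0.25,-0.03,0.62]],"turn":[0,0,0,0,0]}' 
cat > tip.py <<'E'
from h import *
p,T,s=pose(); goal()
c=cam("scene"); z=p[2]-.016+.0025
for r in rects(c,"green",z,(180,130,320,260),40):
    b=np.array(r[4]); e=b[np.argsort(b[:,0])[2:]].mean(0); a=np.radians(-9.7); d=e-[651,-44]
    print("tip station",d@[np.cos(a),np.sin(a)],d@[-np.sin(a),np.cos(a)],"size",r[2],"ang",r[3]-90)
d=p[:2]*1000-[651,-44]; print("tcp station",d@[np.cos(a),np.sin(a)],d@[-np.sin(a),np.cos(a)])
for r in rects(c,"blue",.022,(250,150,350,260)): print("blue",r)
E
python3 tip.py
```

```text
clock: 5.87
tcp_pos: [0.4584, -0.0131, 0.0214]
orientation: [-0.001, 0.085, 0.996, 0.0]
wrist_force: [-0.0, 0.4, 0.1]
finger_gap: 0.0129
tcp [458.4 -13.1  21.4] yaw -9.75 gap 12.9 F [-0.   0.4  0.1] t 5.87
tip station -98.95779128461768 -2.712110630126303 size [ 41.  116.3] ang -8.700000000000003
tcp station -195.0545510414508 -1.9827851391658151
blue (array([291., 209.]), array([607.2, -41.7]), array([72.4, 81.8]), 78.4, [[560.0, -69.0], [640.0, -85.0], [655.0, -14.0], [574.0, 2.0]])
```

```bash
R='python3 -m crank'
$R '{"travel":[[0,0,0.05],[-0.3,0,0.05],[-0.6,0,0.05],[-0.86,0,0.05],[-0.86,0,0.05]],"turn":[0,0,0,0,0]}' 
$R '{"travel":[[0,0,0],[0,0,-0.1],[0,0,-0.2],[0,0,-0.2]],"turn":[0,0,0,0]}' 
python3 tip.py
```

```text
clock: 6.33
tcp_pos: [0.4964, -0.0191, 0.0203]
orientation: [0.002, 0.084, 0.996, -0.0]
wrist_force: [0.1, -0.2, -0.7]
finger_gap: 0.0128
clock: 6.67
tcp_pos: [0.4931, -0.0182, 0.0281]
orientation: [0.0, 0.084, 0.996, 0.0]
wrist_force: [-0.5, 0.3, -0.5]
finger_gap: 0.0133
tcp [493.1 -18.2  28.1] yaw -9.67 gap 13.3 F [-0.5  0.3 -0.5] t 6.67
tip station -86.46800854144202 -1.5916968546526236 size [40.5 90.6] ang -8.700000000000003
tcp station -160.04022274007565 -1.1343404790509415
blue (array([292., 208.]), array([609.2, -37.4]), array([71.9, 81.3]), 82.1, [[564.0, -67.0], [645.0, -79.0], [654.0, -7.0], [574.0, 4.0]])
```

More of the blade is now hidden (visible length 116 → 91 mm), so it is under the holder. I'll start the lifting arc.

```bash
R='python3 -m crank'
$R '{"travel":[[-0.02,0,-0.12],[-0.04,0,-0.25],[-0.08,0,-0.4],[-0.12,0,-0.5],[-0.17,0,-0.6]],"turn":[0,0,0,0,0]}' 
$R '{"travel":[[-0.03,0,-0.08],[-0.08,0,-0.16],[-0.13,0,-0.24],[-0.2,0,-0.32],[-0.2,0,-0.32]],"turn":[0,0,0,0,0]}' 
python3 tip.py
python3 - <<'E'
from h import *
s=cam("scene");b=(230,130,350,260)
cv2.imwrite("pics/c6.png",cv2.resize(s["image"][b[1]:b[3],b[0]:b[2]],None,fx=4,fy=4,interpolation=cv2.INTER_CUBIC)[:,:,::-1])
E
```

```text
clock: 7.13
tcp_pos: [0.5004, -0.0194, 0.052]
orientation: [0.0, 0.084, 0.996, 0.0]
wrist_force: [-0.8, 0.9, -1.1]
finger_gap: 0.013
clock: 7.55
tcp_pos: [0.5091, -0.021, 0.0648]
orientation: [0.001, 0.084, 0.996, -0.0]
wrist_force: [0.0, 0.3, -0.8]
finger_gap: 0.0128
tcp [509.1 -21.   64.8] yaw -9.67 gap 12.8 F [ 0.   0.3 -0.8] t 7.55
tip station -70.68413663186978 -1.9372218786616449 size [42.  91.6] ang -10.5
tcp station -143.7470343937059 -1.1911610851188825
blue (array([294., 207.]), array([609.3, -30.6]), array([84. , 82.9]), 80.6, [[562.0, -65.0], [643.0, -79.0], [657.0, 4.0], [575.0, 18.0]])
```

View pics/c6.png

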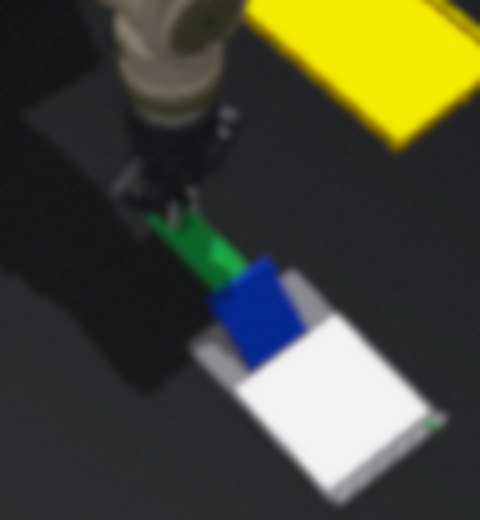

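The holder is raised to about 0.7 rad and the blade is still beneath it. I'll continue over the top.

```bash
R='python3 -m crank'
$R '{"travel":[[-0.07,0,-0.1],[-0.14,0,-0.19],[-0.32,0,-0.33],[-0.46,0,-0.41],[-0.6,0,-0.47]],"turn":[0,0,0,0,0]}' 
$R '{"travel":[[-0.1,0,-0.03],[-0.2,0,-0.06],[-0.3,0,-0.07],[-0.37,0,-0.08],[-0.45,0,-0.1]],"turn":[0,0,0,0,0]}' 
$R '{"travel":[[-0.08,0,0],[-0.16,0,0],[-0.24,0,0],[-0.32,0,0],[-0.40,0,0.02]],"turn":[0,0,0,0,0]}' 
$R '{"travel":[[0,0,0],[0,0,0]],"turn":[0,0]}' 
python3 tip.py
python3 - <<'E'
from h import *
s=cam("scene");b=(230,130,350,260)
cv2.imwrite("pics/c7.png",cv2.resize(s["image"][b[1]:b[3],b[0]:b[2]],None,fx=4,fy=4,interpolation=cv2.INTER_CUBIC)[:,:,::-1])
E
```

```text
clock: 8.07
tcp_pos: [0.5326, -0.0249, 0.0836]
orientation: [0.001, 0.084, 0.996, -0.0]
wrist_force: [-0.7, -0.0, -0.5]
finger_gap: 0.0128
clock: 8.48
tcp_pos: [0.5493, -0.0278, 0.0866]
orientation: [-0.0, 0.084, 0.996, 0.0]
wrist_force: [0.4, -0.1, -0.8]
finger_gap: 0.0129
clock: 8.9
tcp_pos: [0.5655, -0.0305, 0.0862]
orientation: [0.0, 0.084, 0.996, 0.0]
wrist_force: [-0.1, 0.2, 0.2]
finger_gap: 0.0128
clock: 9.07
tcp_pos: [0.5651, -0.0305, 0.0859]
orientation: [-0.0, 0.084, 0.996, 0.0]
wrist_force: [0.4, 1.1, -0.6]
finger_gap: 0.0127
tcp [565.1 -30.5  85.9] yaw -9.67 gap 12.7 F [ 0.4  1.1 -0.6] t 9.07
tip station 5.265496104574273 -1.1289600403526943 size [ 38.8 110.1] ang -8.400000000000006
tcp station -86.89875228074658 -1.1699203214420428
```

View pics/c7.png

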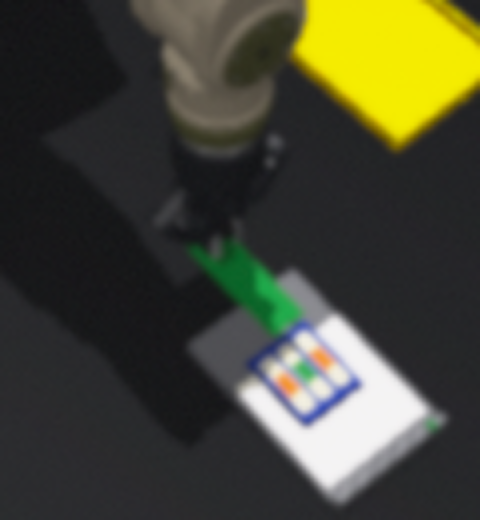

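The holder has flipped onto the plate with its windows up. I'll raise the lifter, back away, and head for the tray.

```bash
R='python3 -m crank'
$R '{"travel":[[0,0,-0.4],[0,0,-0.9],[0.4,0,-1],[1.2,0,-1],[2,0,-1]],"turn":[0,0,0,0,0]}' 
$R '{"travel":[[0.5,0.5,0],[0.9,1.3,0],[0.9,2.2,0],[0.9,3.1,0],[0.9,4,0]],"turn":[0,0,0,0,0]}' 
$R '{"travel":[[0,0,0],[0,0,0]],"turn":[0,0]}' 
python3 - <<'E'
from h import *
goal((456,287,100,-7.3),(456,287,22,-7.3))
s=cam("scene");b=(270,180,350,260)
A=cv2.resize(s["image"][b[1]:b[3],b[0]:b[2]],(400,400),interpolation=cv2.INTER_CUBIC)
t=cam("top");b=(240,140,320,220)
B=cv2.resize(t["image"][b[1]:b[3],b[0]:b[2]],(400,400),interpolation=cv2.INTER_CUBIC)
cv2.imwrite("pics/c8.png",np.hstack([A,B])[:,:,::-1])
for c,bx in((s,(270,180,350,260)),(t,(240,140,320,220))):
    m=masks(c["image"])["blue"]; k=np.zeros_like(m); k[bx[1]:bx[3],bx[0]:bx[2]]=1; q=np.argwhere(m&k)[:,::-1]
    P=ray(c,q,.026)[:,:2]*1000; r=cv2.minAreaRect(P.astype(np.float32)); a=np.radians(-9.7); d=np.array(r[0])-[651,-44]
    print(r,"station",d@[np.cos(a),np.sin(a)],d@[-np.sin(a),np.cos(a)])
E
```

```text
clock: 9.58
tcp_pos: [0.4863, -0.0172, 0.1265]
orientation: [0.001, 0.084, 0.996, -0.0]
wrist_force: [-0.6, -0.1, -0.5]
finger_gap: 0.013
clock: 10.0
tcp_pos: [0.4773, 0.1481, 0.1266]
orientation: [0.001, 0.085, 0.996, 0.0]
wrist_force: [0.6, 0.1, -0.9]
finger_gap: 0.0129
clock: 10.17
tcp_pos: [0.4774, 0.1484, 0.1261]
orientation: [0.0, 0.082, 0.997, 0.0]
wrist_force: [0.3, -1.1, -0.6]
finger_gap: 0.0129
tcp [477.4 148.4 126.1] yaw -9.44 gap 12.9 F [ 0.3 -1.1 -0.6] t 10.17
(456, 287, 100, -7.3) travel [1.096, 3.33, 0.654] turn -0.037 rows 3.4
(456, 287, 22, -7.3) travel [1.097, 3.33, 2.604] turn -0.037 rows 4.2
((679.9395751953125, -52.96133804321289), (59.8037109375, 73.87796020507812), 80.76261138916016) station 30.03572995095046 -3.9572109273399234
((679.3002319335938, -52.00679397583008), (57.178314208984375, 74.67635345458984), 81.22747039794922) station 29.244696542254925 -3.124036078218558
```

View pics/c8.png

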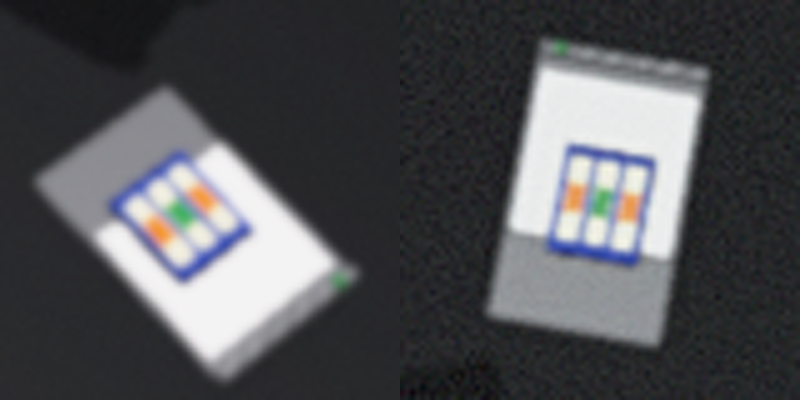

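Both views agree: the holder lies windows-up at station (30, -3.5) mm, flat and within limits. Next I place the lifter.

```bash
R='python3 -m crank'
$R '{"travel":[[0.3,0.8,0.1],[0.6,1.6,0.3],[0.9,2.4,0.5],[1.1,3.1,0.6],[1.1,3.33,0.65]],"turn":[0,0,-0.037,-0.037,-0.037]}' 
$R '{"travel":[[0,0,0],[0,0,0.5],[0,0,1],[0,0,1.5],[0,0,1.75]],"turn":[0,0,0,0,0]}' 
$R '{"travel":[[0,0,0.05],[0,0,0.1],[0,0,0.15],[0,0,0.18],[0,0,0.18]],"turn":[0,0,0,0,0]}' 
python3 - <<'E'
from h import *
goal((456,287,21,-7.3))
c=cam("scene");b=(270,90,380,190)
cv2.imwrite("pics/c9.png",cv2.resize(c["image"][b[1]:b[3],b[0]:b[2]],None,fx=5,fy=5,interpolation=cv2.INTER_CUBIC)[:,:,::-1])
E
```

```text
clock: 10.68
tcp_pos: [0.4555, 0.2868, 0.0994]
orientation: [-0.001, 0.065, 0.998, 0.0]
wrist_force: [0.4, -0.8, -0.6]
finger_gap: 0.0131
clock: 11.1
tcp_pos: [0.456, 0.2827, 0.0283]
orientation: [-0.001, 0.067, 0.998, -0.001]
wrist_force: [-0.9, 0.0, -0.3]
finger_gap: 0.0131
clock: 11.52
tcp_pos: [0.4573, 0.2855, 0.0236]
orientation: [0.001, 0.066, 0.998, 0.0]
wrist_force: [-0.2, -0.3, -0.7]
finger_gap: 0.013
tcp [457.3 285.5  23.6] yaw -7.57 gap 13.0 F [-0.2 -0.3 -0.7] t 11.52
(456, 287, 21, -7.3) travel [0.037, 0.032, 0.066] turn -0.005 rows 0.1
```

View pics/c9.png

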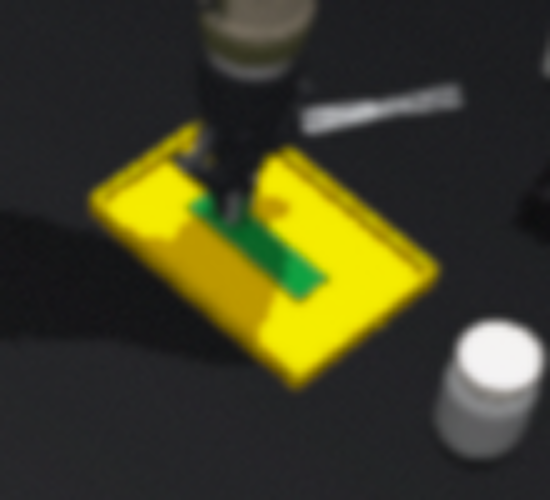

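The lifter is inside the tray, clear of the walls. I'll lower the last few mm, release, and rise.

```bash
R='python3 -m crank'
$R '{"travel":[[0,0,0.03],[0,0,0.06],[0,0,0.08],[0,0,0.08]],"turn":[0,0,0,0]}' 
$R '{"travel":[[0,0,0],[0,0,0],[0,0,0],[0,0,0],[0,0,0]],"turn":[0,0,0,0,0]}' 45
$R '{"travel":[[0,0,-0.4],[0,0,-1],[0,0,-2],[0,0,-3],[0,0,-3.8]],"turn":[0,0,0,0,0]}' 
$R '{"travel":[[0.2,-0.8,0],[0.2,-1.6,0],[0.2,-2.4,0],[0.2,-3.2,0],[0.2,-4,0]],"turn":[0,0,0,0,0]}' 
$R '{"travel":[[0,0,0],[0,0,0],[0,0,0]],"turn":[0,0,0]}' 
python3 - <<'E'
from h import *
goal()
for n,B,HB in(("scene",(280,105,365,170),(270,180,350,260)),("top",(145,190,220,280),(240,140,320,220))):
    c=cam(n); print(n,*[r[:4] for r in rects(c,"green",.0075,B,30)])
    m=masks(c["image"])["blue"]; k=np.zeros_like(m); k[HB[1]:HB[3],HB[0]:HB[2]]=1; print("holder",cv2.minAreaRect((ray(c,np.argwhere(m&k)[:,::-1],.026)[:,:2]*1000).astype(np.float32)))
    if n=="scene": cv2.imwrite("pics/c10.png",cv2.resize(c["image"][60:340,150:460],None,fx=2,fy=2,interpolation=cv2.INTER_CUBIC)[:,:,::-1])
E
```

```text
clock: 11.9
tcp_pos: [0.457, 0.2857, 0.0211]
orientation: [0.001, 0.066, 0.998, 0.0]
wrist_force: [-2.2, -0.5, 8.4]
finger_gap: 0.0131
clock: 12.32
tcp_pos: [0.4565, 0.2854, 0.0195]
orientation: [-0.0, 0.066, 0.998, -0.0]
wrist_force: [0.6, 0.7, 0.5]
finger_gap: 0.0447
clock: 12.73
tcp_pos: [0.4568, 0.2855, 0.1742]
orientation: [0.001, 0.066, 0.998, 0.0]
wrist_force: [-0.3, 0.5, 0.8]
finger_gap: 0.045
clock: 13.15
tcp_pos: [0.4271, 0.1267, 0.1717]
orientation: [0.0, 0.065, 0.998, 0.0]
wrist_force: [0.0, 0.5, 1.5]
finger_gap: 0.0452
clock: 13.4
tcp_pos: [0.4279, 0.1279, 0.1718]
orientation: [0.0, 0.066, 0.998, 0.0]
wrist_force: [-0.4, -0.7, -0.8]
finger_gap: 0.0449
tcp [427.9 127.9 171.8] yaw -7.6 gap 44.9 F [-0.4 -0.7 -0.8] t 13.4
scene (array([321., 138.]), array([485.9, 281.9]), array([ 34.2, 119.5]), 81.5)
holder ((679.7188110351562, -54.83491897583008), (59.669734954833984, 74.23200988769531), 77.4906997680664)
top
holder ((679.3009643554688, -52.00566864013672), (57.17814636230469, 74.6759262084961), 81.22953796386719)
```

View pics/c10.png

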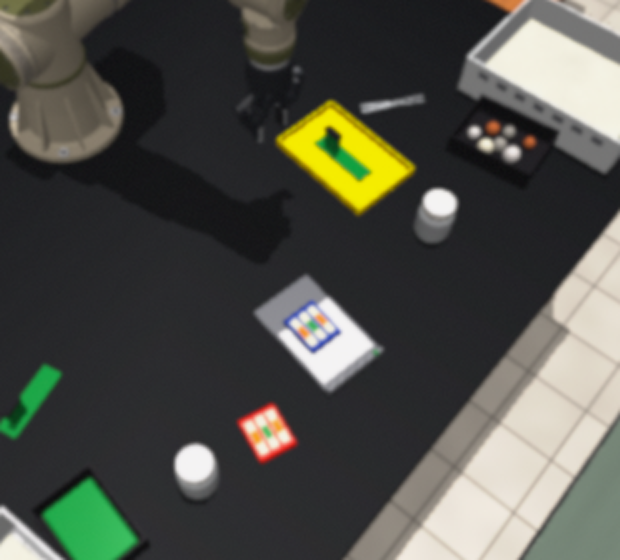

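The final view shows the lifter flat in the tray at (340,160), the holder windows-up on the plate at (312,325), bystanders in place and the gripper clear of everything. I'm handing in.

```bash
python3 -c "
from workcell import *
print(hand_in())"
```

```text
the job is handed in; nothing more can be done
None
```

I tipped the holder over with the leftmost green lifter, put the lifter in the rinse tray and handed the job in at about 13.5 s of the 58 s. `hand_in()` gives no verdict, so whether it passed is not confirmed.

- **Holder:** it lies windows-up on the lit plate. Its centre is about 30 mm behind the step and 3–5 mm off the middle line. Both cameras agreed to about 3 mm on the last look, and the top view had not changed since the flip.
- **Lifter:** the scene camera puts the blade's centre within about 2 mm of the tray's centre, so its origin is about 31 mm towards the robot. It looks flat and is released, with the gripper about 150 mm above it. The top camera found no green in the tray on the last look, probably because the arm was in the way, so the lifter's final position rests on the scene camera alone.
- **Bystanders:** the red holder, jars and forceps look unmoved by eye; I did not measure them. The highest wrist force printed was about 9 N.

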